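Seat a round speaker in its three-point charging dock

ROBOT

A 7-joint arm with a two-finger parallel gripper is mounted at the origin on the work surface. World frame = base frame: x ahead of the robot, y to its left, z up, the work surface at z = 0. Lengths are in mm, angles in rad, forces in N, time in s.
With the tool pointing down it reaches from about 350 to 900 mm from the base axis. Payload 8.1 kg.
Tool frame: the origin (TCP) lies on the mounting face of the last link; the fingertips stand 173 mm ahead of it and the grasp point (between the pads) lies 155 mm ahead of it (nose_length is the distance from the TCP to the fingertips, in mm); z points along the fingers, y is the line along which they close (so a half turn about z gives the same grasp; the last joint's range is limited). The gripper opens to 85 mm and grips with 20 to 120 N. Pads are 22 mm wide; open, the fingers measure 114 mm over their backs; the gripper's body (76 mm by 85 mm) begins 54 mm behind the grasp point. The pads swing forward as they close: fully open they stand 13 mm farther back than shut.
Start: joints at [-1.268, 0.434, 0.025, 1.573, -0.012, 1.134, -0.075], TCP at [246.745, 574.239, 404.723] pointing down, gripper open.
Joint ranges: [-2.62, 2.62], [-0.44, 2.09], [-1.27, 1.32], [0.08, 2.57], [-1.32, 4.46], [0.12, 2], [-2.74, 2.74]. Speed limits (rad/s): [2.22, 2.22, 3.01, 3.01, 3.14, 3.14, 3.14].

INTERFACE

Orientations are given as a 3x3 rotation matrix whose columns are the frame's x, y, z axes.
In Python, from bench import * gives the robot as it stands.
- The arm moves only by the shell command python3 -m inch 'ROWS' [OPENING]. ROWS is JSON, a list of rows, each a list of 4 numbers: the shift along the tool's x, y, z in m, then the turn about the tool's z in rad. In form: [[tx, ty, tz, spin], ...]. A call has 1 to 8 rows; each row shifts and turns the commanded pose from where the row before left it, along the tool's axes as they then stand; what a row does not reach is not made up. A row lasts 1/10 s, in which the tool goes at most 50 mm and 8.59 degrees, less where a joint would pass 70% of its speed; a pose out of reach is approached as far as the arm can. A call with a gripper value outside its range is refused whole. OPENING is the finger opening in m, from 0 to 0.0854, set as the call begins (- or left out, the last holds). The fingers move at their own pace and stop on an object; the grip force is fixed at half the most. Time passes only in rows, so rows that do not move let the fingers close. It gives the time, the measured TCP pose, the force, the opening and the grip force at its end, in the units of the state.
- sense(): the state, without advancing time (a new reading comes with each control period).
- read_camera(name): name is "scene" or "side" or "wrist"; returns the picture (400x640x3 uint8, red, green, blue); there is no depth.
- camera_params(name): a dict with "fx", "fy", "cx", "cy" (pixels), "R" (3x3) and "t" (3): a world point X has camera coordinates R X + t. Camera axes: x right, y down, z forward; pixel columns grow to the right and rows downward; lengths in mm; the calibration is good to about 2 mm. A picture is of the moment at which its call begins: read the wrist's pose just before it. camera_params takes no time and is no camera call; for the wrist camera it gives the pose at the moment of the call.
- finish_job(): hands the job in; it is judged then, once.
Trained networks look in the newest picture that a camera, given by its name, has taken for a name from the list of things; names that differ only in an ending like _2 or _b are one class to them, and where a whole thing is asked for, a point or a joint stands for the part that bears it (a point fixed in the world has none). Each returns a list of dicts, best first, with "p" (0 to 1); they miss things now and then, are a little off and sometimes report something else, mostly with a low value. They report only what shows in the picture. A call takes as long as a camera call. They do not tell look-alikes from the thing itself.
- search_frame(camera, label): "position" ([x, y, z] in mm, in the coordinates of the camera as it stood for that picture, good to about 4 mm: the middle of the surface that is visible of it).
The state is a dict: "time": time; "joint_positions": joint angles; "dq": joint speeds; "joint_efforts": joint torques, N m; "eef_pos": TCP position; "eef_rot": TCP orientation; "force": force on the tool from outside, world axes, zero at the start; "moment": the same for the moment, N m; "finger_gap": opening from 0.0 (shut) to 1.0 (fully open); "grasp_force": force on a finger pad.
Only numpy, scipy, OpenCV 4.12 (cv2) and the standard library are available. Lean on these libraries where they do the work, as an engineer would, in place of code of your own. Each camera call takes 0.05 s, during which the arm holds its last target. There are 200 camera calls.

TASK

Stand the little round red speaker on the ringed spot of its charging dock and let go of it. Then slide the dock's orange-tabbed keeper up behind it until the speaker rests firmly against both brass posts with the keeper's sprung brass pad pressed partway in, never squeezing so hard that the spring bottoms out, and let go so that it stays held at all three points. Leave the mug, the mouse and the earbud case where they are.

Things in the scene. Friction and masses are not known exactly. Their poses are not given: they have to be found in the camera images.
- speaker: Round red speaker with a dark top, an upright cylinder 54 mm in diameter and 46 mm tall, 0.13 to 0.24 kg, standing loose on the desk. Origin: centre of its underside; z up along its axis.
- dock: Black charging dock fixed to the desk, 200 mm long (its x) by 112 mm wide (its y), with a smooth flat deck 14 mm above the desk. Origin: on the desk surface under the centre of the yellow loading ring; the base reaches from 125 mm behind (-x) the origin to 75 mm ahead of it. The keeper slides at the -x end, the fence with the two posts stands at the +x end. z up.
- dock_ring (a point): Centre of the yellow 57 mm ring on the deck. Ahead (+x) stand two rigid upright brass posts, 12 mm in diameter, tops 50 mm above the desk, centres 57 mm apart across y, on an adjustable fence whose setting is not measured: a speaker touching both has its axis 20 to 40 mm ahead of the ring's centre, up to 3 mm left or right. Pushed against one post, the speaker slides over to touch both.
- keeper (a joint): Travel of the keeper along the dock's +x, towards the posts, in m: 0 fully back, 0.075 at its end stop; starts at 0 to 0.008. It drags with about 8 N of friction and stays where it is left.
- keeper_tab (a point): A point on the axis of the keeper's orange finger tab, 10 mm below its top; 95 mm behind the ring's centre at keeper 0. The tab is 14 mm wide (dock y), 10 mm thick (dock x), 24 to 64 mm above the desk. The slide under it is 25 mm above the desk and 32 mm wide; an upright block 49 mm high starts 21 mm ahead of the tab's axis. Axes as the dock's.
- keeper_front (a point): Where the centre of the pad's face is when the spring is out, 50 mm ahead of the tab's axis; moves with the keeper. The flat upright brass pad, 36 mm wide, 26 to 48 mm above the desk, yields from 1 N on, 0.7 N per mm, and bottoms out after 8 mm at 6.7 N. Pressed in about 3 to 6 mm (3 to 5 N over the slide's friction) is right; under 2 N is loose, over 10 N on pad or post is too much.
- mug: White mug with yellow stripes, 80 mm in diameter, 95 mm tall; a bystander. Origin: centre of its underside.
- mouse: Black computer mouse, 100 x 60 x 26 mm; a bystander. Origin: centre of its underside.
- earbud_case: White earbud case, 45 x 62 x 24 mm; a bystander. Origin: centre of its underside.
Things that resemble listed ones, but are neither listed nor needed, are in the scene too. Leave any turquoise or white look-alike of the dock alone.

How it is judged:
By the outcome, as a careful person would: the job done as asked, in the order asked, and still so for the second after the job is handed in, with the robot touching nothing.
It also fails if it takes over 56 s, if anything falls off the work surface, if the arm or the gripper's body presses on something with over 40 N, if the wrist force passes 120 N, or if a joint passes its speed limit or range.

## Working session

There is one attempt and no reset: what is moved stays moved. The work goes in short steps, Python scripts to look and compute and a shell command to move; the robot and the scene stay as the last step left them, time stands still between calls to the robot, and variables do not carry over. Pictures are saved under pics/ and viewed, at most 10 in all, crops included, and the job is handed in when it is done.

```bash
mkdir -p pics; ls; cat > h.py <<'E'
from bench import *
import numpy as np, cv2
def look(cam,labels=(),save=None):
    im=read_camera(cam);P=camera_params(cam);R=np.array(P["R"]);t=np.array(P["t"])
    if save: cv2.imwrite("pics/"+save,im[:,:,::-1])
    for l in labels:
        for d in search_frame(cam,l)[:4]:
            p=np.array(d["position"]);w=R.T@(p-t)
            print(cam,l,round(d["p"],2),w.round(1),"px",round(P["fx"]*p[0]/p[2]+P["cx"]),round(P["fy"]*p[1]/p[2]+P["cy"]))
    return im,P
def pix(P,u,v,z):
    R=np.array(P["R"]);t=np.array(P["t"]);c=-R.T@t
    d=R.T@np.array([(u-P["cx"])/P["fx"],(v-P["cy"])/P["fy"],1]);return c+d*(z-c[2])/d[2]
def proj(P,X):
    p=np.array(P["R"])@X+np.array(P["t"]);return P["fx"]*p[0]/p[2]+P["cx"],P["fy"]*p[1]/p[2]+P["cy"]
E
python3 - <<'E'
from h import *
im,P=look("scene",["speaker","dock","keeper","mug","mouse","earbud_case"])
im2,P2=look("side",["speaker","dock","keeper"])
cv2.imwrite("pics/a.png",np.vstack([im,im2])[:,:,::-1][::1])
cv2.imwrite("pics/a.png",cv2.resize(np.vstack([im,im2])[:,:,::-1],(480,600)))
cv2.imwrite("pics/sc.png",im[:,:,::-1]);cv2.imwrite("pics/si.png",im2[:,:,::-1])
s=sense();print(s["time"],s["eef_pos"],np.round(s["eef_rot"],3))
E
```

```text
pics
scene speaker 0.52 [ 534.2 -167.5   47.4] px 277 188
scene dock 0.96 [262.4 266.4  11. ] px 426 199
scene dock 0.93 [555.8 134.9  15.8] px 347 239
scene dock 0.86 [ 319.  -237.6   18.6] px 299 148
scene dock 0.76 [759.9 378.7  21.5] px 380 328
scene keeper 0.81 [710.3 354.4  44.1] px 382 307
scene keeper 0.74 [219.6 236.4  44.6] px 426 181
scene keeper 0.68 [ 268.6 -267.7   41.8] px 300 132
scene keeper 0.6 [517.7 108.6  41.6] px 347 223
scene mug 0.68 [ 747.9 -157.1   57.1] px 238 230
scene mouse 0.58 [ 568.4 -420.3   26.9] px 217 167
scene earbud_case 0.75 [400.8 -25.   25.4] px 334 185
scene earbud_case 0.31 [558.2 136.   13.4] px 347 240
side speaker 0.56 [ 514.7 -183.7   45.1] px 358 247
side speaker 0.49 [514.1  95.4  39.6] px 302 182
side dock 0.98 [ 303.2 -256.9   17. ] px 297 318
side dock 0.94 [738.9 345.5  10.2] px 324 125
side dock 0.77 [535.9 116.7  15.4] px 306 181
side dock 0.58 [253.1 241.4  14.2] px 202 191
side keeper 0.85 [213.7 221.4  30.6] px 190 197
side keeper 0.71 [705.8 341.1  35.2] px 316 122
side keeper 0.7 [513.3  94.2  41.1] px 302 182
side keeper 0.66 [ 262.4 -268.9   35.9] px 282 328
0.55 [246.7368041  574.24127482 404.7234814 ] [[-0.919  0.395  0.   ]
 [ 0.395  0.919  0.   ]
 [-0.     0.    -1.   ]]
```

View pics/sc.png

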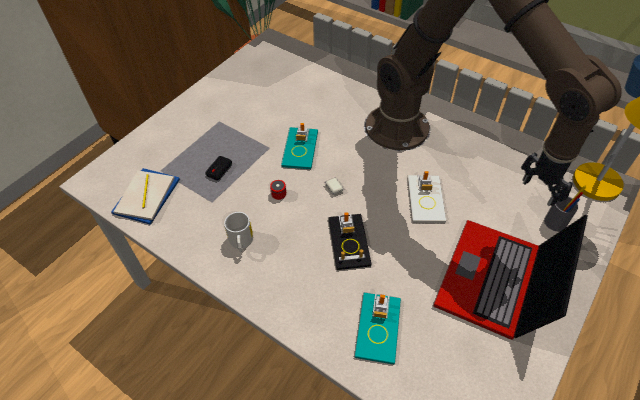

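View pics/si.png

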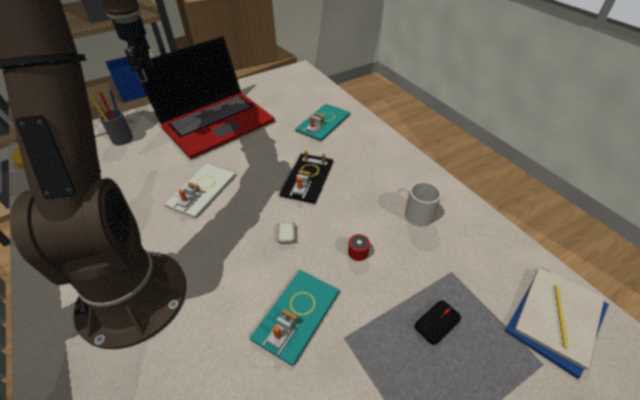

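The red speaker is the only one, at scene (278,190) and side (358,247). The dock candidates in the scene view are black (347,240), turquoise (300,148) and (378,328), and white (427,200). I choose the black one, since only it has posts on a fence. Next I check it in one crop.

```bash
python3 - <<'E'
from h import *
a=cv2.imread("pics/sc.png");b=cv2.imread("pics/si.png")
A=cv2.resize(a[170:280,260:380],None,fx=5,fy=5,interpolation=cv2.INTER_CUBIC)
cv2.imwrite("pics/crop1.png",A)
P=camera_params("scene");Q=camera_params("side")
def mask(im,lo,hi,box):
    h=cv2.cvtColor(im,cv2.COLOR_BGR2HSV);m=cv2.inRange(h,lo,hi);k=np.zeros_like(m);x0,y0,x1,y1=box;k[y0:y1,x0:x1]=m[y0:y1,x0:x1];return np.argwhere(k)[:,::-1]
for im,P_,boxs,boxr in((a,P,(260,170,300,205),(325,225,372,262)),(b,Q,(335,225,380,270),(290,155,330,185))):
    s=mask(im,(0,120,50),(8,255,255),boxs);r=mask(im,(22,120,120),(35,255,255),boxr)
    print("sp bbox",s.min(0),s.max(0),pix(P_,*s.mean(0),23).round(1)); 
    if len(r)>5:
        e=cv2.fitEllipse(r.astype(np.float32).reshape(-1,1,2));print("ring",e,pix(P_,*e[0],14).round(1))
        for u,v in r[::8]: pass
    print(pix(P_,0,0,0).round(0))
E
```

```text
sp bbox [270 180] [285 199] [ 530.7 -170.1   23. ]
ring ((350.0974426269531, 245.91580200195312), (14.26446533203125, 16.59089469909668), 95.68983459472656) [571.8 156.2  14. ]
[  332. -2170.     0.]
sp bbox [349 235] [369 260] [ 520.  -181.7   23. ]
[-281. 2591.    0.]
```

View pics/crop1.png

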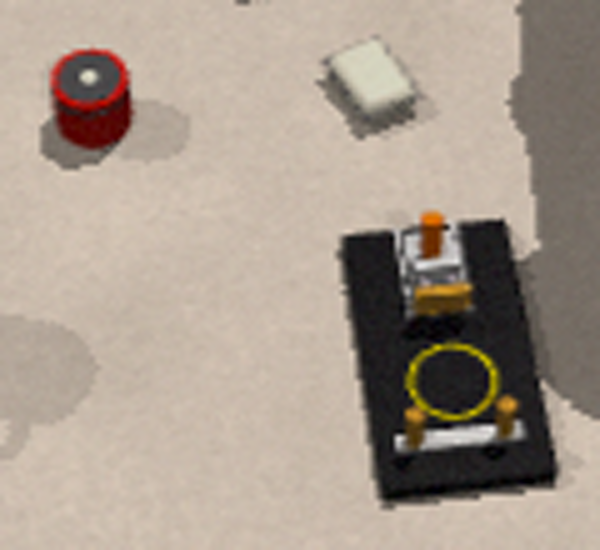

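The crop shows the black dock with orange tab (crop 432,235), brass pad (442,298), ring (452,380) and two brass posts at (414,425) and (507,415). The red speaker, dark top, is at (90,95). This confirms my choice. Now I get the dock yaw and the first move.

```bash
python3 - <<'E'
from h import *
P=camera_params("scene")
c=[pix(P,260+u/5,170+v/5,14)[:2] for u,v in((342,237),(505,222),(553,482),(383,495))]
print(np.round(c,1)); 
d=(c[2]-c[1]+c[3]-c[0]);print("yaw",np.arctan2(d[1],d[0]),np.linalg.norm(d)/2)
print("laptop",[pix(P,*q,0)[:2].round() for q in((470,222),(438,303),(525,330))])
s=sense();T=np.array(s["eef_pos"]);R=np.array(s["eef_rot"])
W=camera_params("wrist");Rw=np.array(W["R"]);cw=-Rw.T@W["t"];print("cam in tool",R.T@(cw-T),"\n",(R.T@Rw.T).round(3),W["fx"])
print("local delta", R.T@(np.array([525,-176,405])-T))
E
```

```text
[[518.4  34.6]
 [446.  117.6]
 [598.7 249.9]
 [666.6 168.3]]
yaw 0.7238114927497318 200.8136667582451
laptop [array([257., 428.]), array([584., 477.]), array([518., 719.])]
cam in tool [72.16525097  0.95967438 30.80434859] 
 [[ 0.    -0.959 -0.284]
 [ 1.     0.    -0.001]
 [ 0.001 -0.284  0.959]] 304.8425749798389
local delta [-5.51862749e+02 -5.79430636e+02 -3.13670904e-01]
```

```bash
python3 -m inch '[[-0.03,-0.032,0,0],[-0.033,-0.035,0,0],[-0.033,-0.035,0,0],[-0.033,-0.035,0,0],[-0.033,-0.035,0,0],[-0.033,-0.035,0,0],[-0.033,-0.035,0,0],[-0.033,-0.035,0,0]]' 0.0854; python3 -m inch '[[-0.033,-0.035,0,0],[-0.033,-0.035,0,0],[-0.033,-0.035,0,0],[-0.033,-0.035,0,0],[-0.033,-0.035,0,0],[-0.033,-0.035,0,0],[-0.033,-0.035,0,0],[-0.033,-0.034,0,0]]'; python3 -m inch '[[-0.027,-0.022,0.02,0.14],[0,0,0.02,0.14],[0,0,0.02,0.14],[0,0,0.02,0.14],[0,0,0.02,0.14],[0,0,0.0,0.14],[0,0,0,0.14],[0,0,0,0.14]]';python3 -m inch '[[0,0,0.0,0.14],[0,0,0.0,0.14],[0,0,0.0,0.14],[0,0,0.0,0.14],[0,0,0.0,0.14],[0,0,0.0,0.14],[0,0,0,0.14],[0,0,0,0]]'
```

```text
time: 1.35
eef_pos: [377.5, 214.8, 405.1]
eef_rot: [[-0.919, 0.395, 0.001], [0.395, 0.919, 0.001], [-0.0, 0.001, -1.0]]
force: [1.7, 0.3, -0.2]
finger_gap: 1.002
grasp_force: 0.0
time: 2.15
eef_pos: [509.9, -145.8, 405.0]
eef_rot: [[-0.919, 0.395, 0.001], [0.395, 0.919, 0.0], [-0.001, 0.0, -1.0]]
force: [0.3, 1.4, -0.3]
finger_gap: 1.001
grasp_force: 0.0
time: 2.95
eef_pos: [525.7, -174.7, 304.6]
eef_rot: [[-0.039, 0.999, -0.0], [0.999, 0.039, 0.0], [0.0, -0.0, -1.0]]
force: [0.6, 0.2, -0.3]
finger_gap: 1.005
grasp_force: 0.0
time: 3.75
eef_pos: [525.9, -174.4, 304.5]
eef_rot: [[0.806, 0.592, -0.0], [0.592, -0.806, -0.0], [-0.0, 0.0, -1.0]]
force: [0.1, 0.7, -0.4]
finger_gap: 1.0
grasp_force: 0.0
```

```bash
cat > w.py <<'E'
from h import *
s=sense();T=np.array(s["eef_pos"]);R=np.array(s["eef_rot"])
print("t",s["time"],T.round(1),"ytool ang",np.arctan2(R[1,1],R[0,1]).round(3),"q",np.round(s["joint_positions"],2))
im,P=look("wrist",["speaker"],"w1.png")
m=cv2.inRange(cv2.cvtColor(im,cv2.COLOR_RGB2HSV),(0,120,50),(8,255,255))
n,l,st,ce=cv2.connectedComponentsWithStats(m);i=1+st[1:,4].argmax()
hull=cv2.convexHull(np.argwhere(l==i)[:,::-1].astype(np.int32));hm=np.zeros_like(m);cv2.fillConvexPoly(hm,hull,255)
from scipy.optimize import minimize
a=np.linspace(0,2*np.pi,60)
def cost(x):
    q=np.zeros_like(m);pts=np.array([proj(P,np.array([x[0]+27*np.cos(t),x[1]+27*np.sin(t),z])) for t in a for z in(0,46)])
    cv2.fillConvexPoly(q,(cv2.convexHull(pts.astype(np.float32))*16).astype(np.int32),255,shift=4);return np.count_nonzero(q^hm)/1.
w=pix(P,*hull.reshape(-1,2).mean(0),23)[:2]
r=minimize(cost,w,method="Nelder-Mead",options=dict(initial_simplex=[w,w+[8,0],w+[0,8]]));print("fit",r.x,r.fun,np.count_nonzero(hm))
print("local delta",R.T@(np.array([*r.x,T[2]])-T))
E
python3 w.py
```

```text
t 3.75 [ 525.9 -174.4  304.5] ytool ang -0.937 q [-0.44  0.6   1.    1.92 -0.61  0.96 -0.09]
wrist speaker 0.94 [ 528.9 -172.5   41.3] px 318 200
fit [ 526.94674951 -173.34666962] 647.0 3504
local delta [ 1.42660841e+00 -1.99643761e-01 -7.10853310e-04]
```

View pics/w1.png

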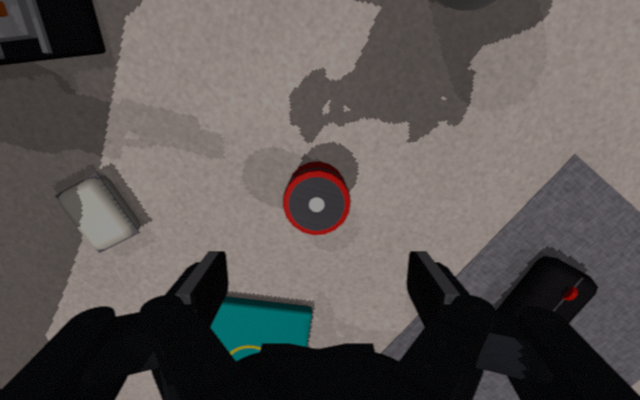

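The wrist view shows the speaker centred at (316,204), dot on top, with free space for both fingers. I descend and grip.

```bash
python3 -c "
from h import *
print(pix(camera_params('wrist'),316,204,46))"
python3 -m inch '[[0.001,0,0.03,-0.09],[0,0,0.03,0],[0,0,0.03,0],[0,0,0.02,0],[0,0,0.012,0],[0,0,0,0]]' 0.0854;  python3 -m inch '[[0,0,0,0],[0,0,0,0],[0,0,0,0],[0,0,0,0],[0,0,0,0],[0,0,0,0]]' 0.045
```

```text
[ 526.65492087 -172.64459227   46.        ]
time: 4.45
eef_pos: [526.1, -174.1, 181.8]
eef_rot: [[0.747, 0.665, -0.002], [0.665, -0.747, 0.001], [-0.001, -0.002, -1.0]]
force: [-0.3, 0.9, 1.0]
finger_gap: 1.0
grasp_force: 0.0
time: 5.05
eef_pos: [527.0, -174.4, 183.9]
eef_rot: [[0.748, 0.664, 0.002], [0.664, -0.748, -0.0], [0.001, 0.002, -1.0]]
force: [-0.8, 0.1, 5.6]
finger_gap: 0.621
grasp_force: 62.2
```

```bash
python3 -m inch '[[0,0,-0.02,0],[0,0,-0.03,0],[0,0,-0.03,0],[0,0,-0.02,0]]';  python3 -m inch '[[0.032,-0.027,0,0],[0.032,-0.027,0,0],[0.032,-0.027,0,0],[0.032,-0.027,0,0],[0.032,-0.027,0,0],[0.032,-0.027,0,0],[0.032,-0.027,0,0],[0.032,-0.028,0,0]]'; python3 -m inch '[[0,0,0,0],[0,0,0,0],[0,0,0,0]]'
cat > d.py <<'E'
from h import *
import sys
s=sense();T=np.array(s["eef_pos"]);R=np.array(s["eef_rot"])
print("t",s["time"],T.round(1),"xtool ang",np.arctan2(R[1,0],R[0,0]).round(3),"q",np.round(s["joint_positions"],2),s["force"])
im,P=look("wrist",["dock","keeper"],sys.argv[1])
E
python3 d.py w2.png
```

```text
time: 5.45
eef_pos: [526.6, -174.4, 285.1]
eef_rot: [[0.748, 0.664, 0.002], [0.664, -0.748, -0.0], [0.001, 0.002, -1.0]]
force: [0.0, 0.1, -2.3]
finger_gap: 0.614
grasp_force: 63.4
time: 6.25
eef_pos: [573.9, 160.0, 283.3]
eef_rot: [[0.748, 0.664, 0.001], [0.664, -0.748, 0.0], [0.001, 0.0, -1.0]]
force: [1.1, 0.2, -1.9]
finger_gap: 0.614
grasp_force: 63.4
time: 6.55
eef_pos: [573.8, 157.0, 283.1]
eef_rot: [[0.749, 0.663, 0.0], [0.663, -0.749, -0.0], [-0.0, 0.001, -1.0]]
force: [-0.1, -0.7, -2.2]
finger_gap: 0.618
grasp_force: 63.5
t 6.55 [573.8 157.  283.1] xtool ang 0.725 q [-0.98  0.69  0.98  1.84 -0.68  0.99 -0.55] [-0.12246474 -0.73159835 -2.2242082 ]
wrist dock 0.94 [598.7 176.3  15.4] px 319 164
wrist dock 0.63 [311.9 274.3  12.9] px 36 324
```

View pics/w2.png

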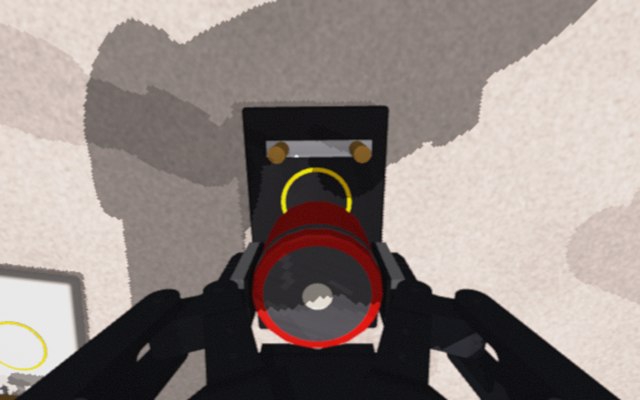

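The wrist view shows the held speaker (dot at 317,297), the ring arc ahead (315,185), post tops at (277,152) and (361,152), and front dock corners at (245,110) and (387,107).

```bash
python3 - <<'E'
from h import *
from scipy.optimize import least_squares
s=sense();T=np.array(s["eef_pos"]);R=np.array(s["eef_rot"]);P=camera_params("wrist")
im=cv2.imread("pics/w2.png");m=cv2.inRange(cv2.cvtColor(im,cv2.COLOR_BGR2HSV),(25,130,100),(35,255,255));m[:160]=0;m[215:]=0;m[:,:270]=0;m[:,365:]=0
q=np.array([pix(P,u,v,14)[:2] for v,u in np.argwhere(m)]);print(len(q))
r=least_squares(lambda x:np.hypot(*(q-x).T)-28,q.mean(0),loss="soft_l1").x;print("ring",r)
L=lambda p:(R.T@(np.array([p[0],p[1],T[2]])-T)).round(1)[:2]
c=[pix(P,u,v,14) for u,v in((245,108),(387,107))];e=c[1]-c[0];print("front edge",[L(x) for x in c])
print("ring local",L(r),"posts",[L(pix(P,u,v,50)) for u,v in((277,152),(361,152))],"speaker",L(pix(P,317,297,145)))
# dock edges left/right
print([L(pix(P,u,v,14)) for u,v in((250,225),(383,225))])
E
```

```text
398
ring [572.99684807 156.95546682]
front edge [array([ 74. , -54.1]), array([74.8, 52.1])]
ring local [-0.5 -0.9] posts [array([ 46.1, -26.7]), array([46.1, 28.9])] speaker [ 0.2 -0.2]
[array([-19.6, -56.2]), array([-19.6,  55. ])]
```

```bash
python3 -m inch '[[-0.0005,-0.0007,0.025,0],[0,0,0.03,0],[0,0,0.02,0],[0,0,0.005,0],[0,0,0,0],[0,0,0,0]]';  python3 -m inch '[[0,0,0.002,0],[0,0,0.001,0],[0,0,0.001,0],[0,0,0,0],[0,0,0,0]]'
```

```text
time: 7.3
eef_pos: [573.7, 157.8, 203.8]
eef_rot: [[0.749, 0.663, 0.001], [0.663, -0.749, 0.0], [0.001, 0.001, -1.0]]
force: [0.1, -0.2, -2.4]
finger_gap: 0.62
grasp_force: 63.5
time: 7.8
eef_pos: [573.1, 158.3, 198.8]
eef_rot: [[0.748, 0.664, 0.0], [0.664, -0.748, 0.0], [0.0, -0.0, -1.0]]
force: [0.7, 0.9, -2.6]
finger_gap: 0.617
grasp_force: 63.5
```

```bash
python3 -m inch '[[-0.0007,0.0007,0.001,0],[0,0,0,0],[0,0,0,0]]';  python3 -m inch '[[0,0,0.001,0],[0,0,0,0],[0,0,0,0]]'
```

```text
time: 8.1
eef_pos: [573.4, 157.2, 198.0]
eef_rot: [[0.748, 0.664, 0.001], [0.664, -0.748, 0.0], [0.001, 0.0, -1.0]]
force: [-0.1, -0.1, 2.1]
finger_gap: 0.615
grasp_force: 63.6
time: 8.4
eef_pos: [573.7, 157.1, 198.0]
eef_rot: [[0.748, 0.663, 0.002], [0.663, -0.748, 0.001], [0.002, 0.001, -1.0]]
force: [-2.3, 0.5, 12.8]
finger_gap: 0.614
grasp_force: 65.1
```

```bash
python3 -m inch '[[0,0,-0.0008,0],[0,0,0,0],[0,0,0,0],[0,0,0,0],[0,0,0,0],[0,0,0,0]]' 0.0854;  python3 -m inch '[[0,0,-0.02,0],[0,0,-0.03,0],[0,0,-0.03,0],[0,0,-0.03,0],[-0.035,0,0,0],[-0.035,0,0,0],[-0.02,0,0,0],[0,0,0,0]]'; python3 -m inch '[[0,0,0,0],[0,0,0,0]]'; python3 d.py w3.png
```

```text
time: 9.0
eef_pos: [573.1, 157.3, 197.4]
eef_rot: [[0.748, 0.664, -0.0], [0.664, -0.748, -0.0], [-0.0, 0.0, -1.0]]
force: [-0.4, 0.5, 0.3]
finger_gap: 1.002
grasp_force: 0.0
time: 9.8
eef_pos: [503.8, 95.4, 307.6]
eef_rot: [[0.75, 0.661, -0.002], [0.661, -0.75, 0.001], [-0.001, -0.002, -1.0]]
force: [0.3, 0.4, 0.1]
finger_gap: 0.998
grasp_force: 0.0
time: 10.0
eef_pos: [506.4, 98.3, 307.6]
eef_rot: [[0.747, 0.664, 0.001], [0.664, -0.747, 0.0], [0.001, 0.0, -1.0]]
force: [1.1, -0.2, -0.1]
finger_gap: 1.0
grasp_force: 0.0
t 10.0 [506.4  98.3 307.6] xtool ang 0.727 q [-1.02  0.55  1.06  2.01 -0.6   0.93 -0.5 ] [ 1.09044491 -0.21563684 -0.10924324]
wrist dock 0.94 [285.3 254.2  12.2] px 42 256
wrist dock 0.56 [546.5 127.5  15.8] px 323 139
wrist keeper 0.89 [229.2 230.9  34.3] px 16 322
wrist keeper 0.6 [520.2 106.1  39.1] px 321 184
wrist keeper 0.53 [546.4 124.7  12.7] px 325 141
```

View pics/w3.png

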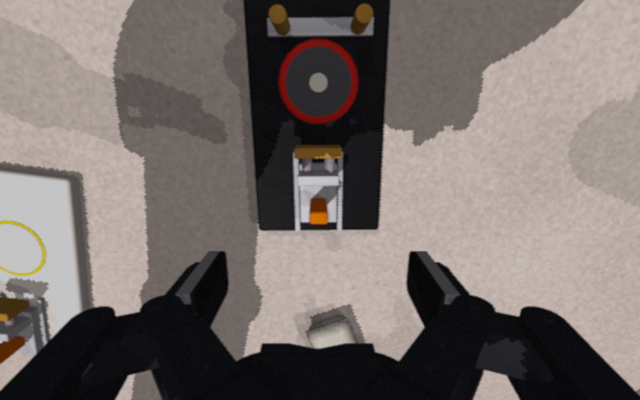

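The speaker stands alone on the ring, its top dot at (318,82). The tab's top face is at (319,217), the pad at (318,153), and the posts at (279,14) and (363,14).

```bash
python3 - <<'E'
from h import *
s=sense();T=np.array(s["eef_pos"]);R=np.array(s["eef_rot"]);P=camera_params("wrist")
L=lambda p:(R.T@(np.array([p[0],p[1],T[2]])-T)).round(1)[:2]
im=cv2.imread("pics/w3.png");h=cv2.cvtColor(im,cv2.COLOR_BGR2HSV)[190:230,300:340]
m=cv2.inRange(h,(3,150,60),(18,255,255));a=np.argwhere(m);v=h[...,2][m>0];print(a.min(0)+[190,300],a.max(0)+[190,300])
b=np.argwhere((m>0)&(h[...,2]>0.8*v.max()));print("top",b.min(0)+[190,300],b.max(0)+[190,300],b.mean(0)+[190,300]);t=b.mean(0)+[190,300]
print("tab",L(pix(P,t[1],t[0],64)),"speaker",L(pix(P,318,82,60)),"ring",L([573,157]),"pad top",L(pix(P,318,149,48)))
E
```

```text
[199 310] [224 327]
top [213 310] [223 326] [217.94594595 318.        ]
tab [-4.1  0.6] speaker [90.5  0.6] ring [89.   0.3] pad top [44.7  0.6]
```

```bash
python3 -m inch '[[-0.004,0.0005,0.03,0],[0,0,0.03,0],[0,0,0.025,0],[0,0,0.014,0],[0,0,0,0],[0,0,0,0]]' 0.045;  python3 -m inch '[[0,0,0,0],[0,0,0,0],[0,0,0,0],[0,0,0,0],[0,0,0,0]]' 0.01; python3 -m inch '[[0,0,0,0],[0,0,0,0]]'
```

```text
time: 10.75
eef_pos: [503.6, 94.4, 209.0]
eef_rot: [[0.748, 0.664, 0.0], [0.664, -0.748, -0.0], [0.0, 0.0, -1.0]]
force: [-0.5, 0.2, 0.2]
finger_gap: 0.527
grasp_force: 0.0
time: 11.25
eef_pos: [503.6, 94.5, 209.5]
eef_rot: [[0.748, 0.664, 0.002], [0.664, -0.748, 0.001], [0.002, 0.001, -1.0]]
force: [-1.4, -0.5, 7.1]
finger_gap: 0.152
grasp_force: 58.6
time: 11.45
eef_pos: [503.5, 94.5, 209.5]
eef_rot: [[0.748, 0.664, 0.002], [0.664, -0.748, 0.001], [0.002, 0.0, -1.0]]
force: [-1.3, -0.1, 6.1]
finger_gap: 0.149
grasp_force: 58.6
```

```bash
cat > f.py <<'E'
from h import *
f=[];s=sense()
R=np.array(s["eef_rot"]);T=np.array(s["eef_pos"]);d=T-np.array([503.5,94.5,209.5])
print("t",round(s["time"],2),"travel",(R.T@d).round(2),"f local",(R.T@np.array(s["force"])).round(2),"grip",s["grasp_force"])
E
python3 -m inch '[[0.003,0,0,0],[0.003,0,0,0],[0.003,0,0,0],[0.003,0,0,0]]'>/dev/null; python3 f.py; python3 -m inch '[[0.003,0,0,0],[0.003,0,0,0],[0.003,0,0,0],[0.003,0,0,0],[0.003,0,0,0],[0.003,0,0,0],[0.003,0,0,0],[0.003,0,0,0]]' >/dev/null; python3 f.py
```

```text
t 11.85 travel [10.48  0.11  0.07] f local [ -8.41  -1.34 -12.2 ] grip 59.44820165634155
t 12.65 travel [34.41 -0.07  0.04] f local [ -8.62  -1.61 -13.61] grip 59.486533999443054
```

```bash
python3 -m inch '[[0,0,0,0],[0,0,0,0],[0,0,0,0]]'>/dev/null; python3 f.py;  python3 -m inch '[[0.001,0,0,0],[0.001,0,0,0],[0.001,0,0,0]]' >/dev/null; python3 f.py
```

```text
t 12.95 travel [ 3.487e+01 -1.100e-01  3.000e-02] f local [ -5.51  -2.32 -11.49] grip 59.194310903549194
t 13.25 travel [ 3.735e+01 -1.000e-01  2.000e-02] f local [ -8.04  -2.5  -12.52] grip 59.46242272853851
```

```bash
python3 -m inch '[[0.001,0,0,0],[0.001,0,0,0],[0.001,0,0,0]]' >/dev/null; python3 f.py; python3 -m inch '[[0.001,0,0,0],[0.001,0,0,0]]' >/dev/null; python3 f.py; python3 -m inch '[[0.001,0,0,0],[0.001,0,0,0]]' >/dev/null; python3 f.py; python3 d.py w4.png
```

```text
t 13.55 travel [ 4.037e+01 -1.300e-01  2.000e-02] f local [ -8.49  -2.47 -14.39] grip 59.46541249752045
t 13.75 travel [ 4.235e+01 -1.300e-01  2.000e-02] f local [ -8.72  -2.9  -12.87] grip 59.48180615901947
t 13.95 travel [ 4.428e+01 -1.200e-01  1.000e-02] f local [ -8.16  -2.62 -12.84] grip 59.48614954948425
t 13.95 [536.6 123.9 209.4] xtool ang 0.725 q [-0.91  0.72  0.88  2.   -0.78  0.8  -0.41] [-7.82594858 -3.45097329 12.85500788]
wrist dock 0.92 [569.3 152.   14.5] px 319 167
wrist dock 0.54 [282.1 217.3   1.5] px -2 391
wrist keeper 0.94 [560.  140.8  45.3] px 324 210
```

View pics/w4.png

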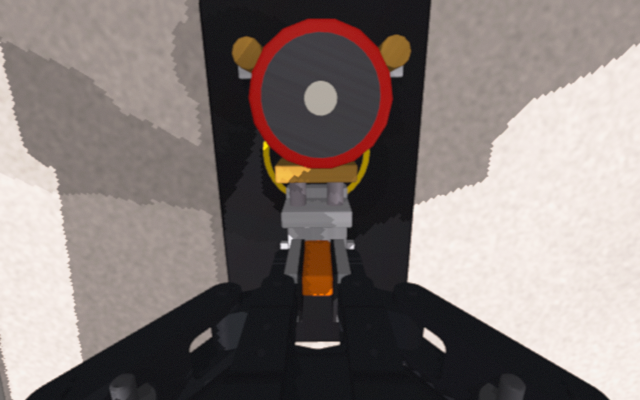

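The speaker is nearly at the posts: centre (320,98), posts (247,52) and (396,51). The pad touches it from behind. I go on in half-millimetre steps, watching the force.

```bash
python3 -c "
from h import *
P=camera_params('wrist');a=pix(P,320,98,60);print([np.linalg.norm((pix(P,u,v,50)-a)[:2]).round(1) for u,v in((247,52),(396,51))])"
for i in 1 2 ; do :; done
python3 -m inch '[[0.0005,0,0,0],[0.0005,0,0,0]]' >/dev/null; python3 f.py; python3 -m inch '[[0.0005,0,0,0],[0.0005,0,0,0]]' >/dev/null; python3 f.py;
```

```text
[np.float64(32.9), np.float64(34.0)]
t 14.3 travel [ 4.526e+01 -1.500e-01  1.000e-02] f local [ -8.65  -3.06 -12.69] grip 59.46217596530914
t 14.5 travel [ 4.608e+01 -1.500e-01  2.000e-02] f local [ -9.85  -3.42 -14.28] grip 59.566251039505005
```

```bash

python3 -m inch '[[0.0005,0,0,0],[0.0005,0,0,0]]' >/dev/null; python3 f.py; python3 -m inch '[[0.0005,0,0,0],[0.0005,0,0,0]]' >/dev/null; python3 f.py;
```

```text
t 14.7 travel [46.98 -0.13 -0.  ] f local [ -9.79  -3.   -14.68] grip 59.63021278381348
t 14.9 travel [ 4.783e+01 -1.200e-01 -3.000e-02] f local [-11.44  -2.54 -15.96] grip 59.69298541545868
```

```bash

python3 -m inch '[[0.0005,0,0,0],[0.0005,0,0,0]]' >/dev/null; python3 f.py; python3 d.py w5.png
```

```text
t 15.1 travel [ 4.871e+01 -1.400e-01 -2.000e-02] f local [-11.67  -3.36 -15.93] grip 59.75053131580353
t 15.1 [539.9 126.9 209.4] xtool ang 0.724 q [-0.91  0.73  0.88  1.99 -0.78  0.81 -0.42] [-10.92726861  -5.21116346  15.96554984]
wrist dock 0.57 [568.4 150.4  15.9] px 320 178
wrist keeper 0.85 [558.7 138.8  49.7] px 326 226
```

View pics/w5.png

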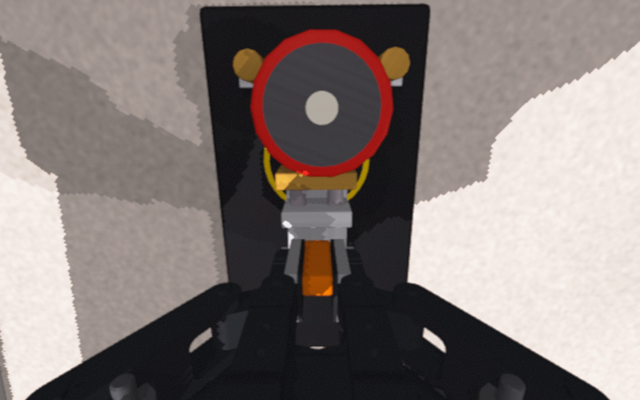

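The speaker touches both posts (247,64) and (396,62), and the pad is pressed in about 3.3 mm judging by the picture and the force. I add 1 mm and release.

```bash

python3 -m inch '[[0.0005,0,0,0],[0.0005,0,0,0]]' >/dev/null; python3 f.py; python3 -m inch '[[0,0,0,0],[0,0,0,0]]' >/dev/null; python3 f.py;python3 -m inch '[[0,0,0,0],[0,0,0,0],[0,0,0,0],[0,0,0,0]]' 0.045; python3 -m inch '[[0,0,-0.015,0],[0,0,-0.025,0],[0,0,-0.03,0],[0,0,-0.03,0],[0,0,0,0],[0,0,0,0],[0,0,0,0]]'; python3 d.py w6.png; python3 -c "
import cv2;a=cv2.imread('pics/w6.png');cv2.imwrite('pics/w6c.png',cv2.resize(a[30:260,210:430],None,fx=2.5,fy=2.5,interpolation=2))"
```

```text
t 15.45 travel [ 4.957e+01 -1.300e-01 -2.000e-02] f local [-11.83  -2.85 -15.85] grip 59.808767437934875
t 15.65 travel [ 4.963e+01 -1.500e-01 -3.000e-02] f local [-11.45  -2.75 -15.66] grip 59.791892766952515
time: 16.05
eef_pos: [542.1, 129.3, 208.6]
eef_rot: [[0.748, 0.664, 0.0], [0.664, -0.748, 0.0], [0.0, 0.0, -1.0]]
force: [-0.6, 0.0, 0.1]
finger_gap: 0.524
grasp_force: 0.0
time: 16.75
eef_pos: [541.6, 129.2, 308.2]
eef_rot: [[0.748, 0.664, -0.001], [0.664, -0.748, 0.0], [-0.001, -0.001, -1.0]]
force: [0.3, 1.0, -0.2]
finger_gap: 0.524
grasp_force: 0.0
t 16.75 [541.6 129.2 308.2] xtool ang 0.726 q [-1.01  0.61  1.02  1.91 -0.63  0.99 -0.54] [ 0.26737098  1.0479587  -0.21578671]
wrist dock 0.95 [280.6 262.1  11.4] px 46 296
wrist dock 0.62 [561.5 139.4  12.5] px 324 170
wrist keeper 0.96 [552.8 135.7  38.2] px 321 187
```

View pics/w6c.png

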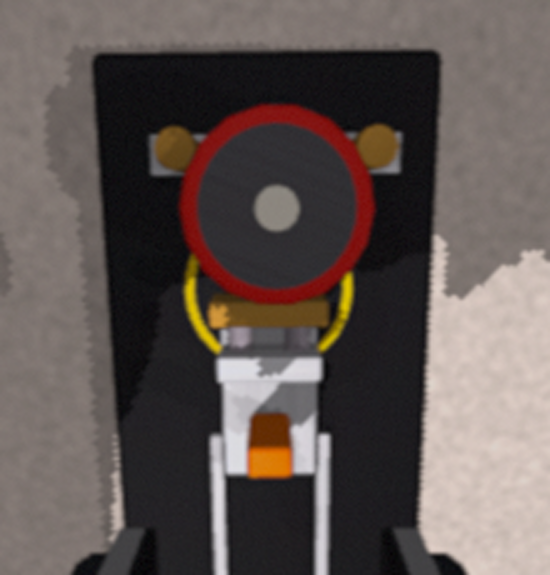

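```bash
python3 - <<'E'
from h import *
s=sense();T=np.array(s["eef_pos"]);R=np.array(s["eef_rot"]);P=camera_params("wrist")
L=lambda u,v,z:(R.T@(pix(P,210+u/2.5,30+v/2.5,z)-T)).round(1)[:2]
sp=L(277,208,60);tab=L(270,461,64);p=[L(174,148,50),L(379,146,50)]
print(sp,tab,p,"defl",77-(sp[0]-tab[0]),"post dist",[np.hypot(*(sp-x)) for x in p],"pad front edge",L(270,297,48)-tab,"tab travel", R.T@(T-np.array([503.5,94.5,0]))+tab[0])
E
```

```text
[70.5  2.4] [-1.5  0.5] [array([ 86.6, -26.5]), array([87.1, 31. ])] defl 5.0 post dist [np.float64(33.08201928540638), np.float64(33.068413932331254)] pad front edge [46.3  0. ] tab travel [  49.57722194   -2.12065395 -309.41228573]
```

The released view shows the speaker 33 mm from both post centres, which is contact with both. The pad is pressed in about 4–5 mm and the gripper is clear, so I hand in.

```bash
python3 -c "
from bench import *
print(finish_job())"
```

```text
the job is handed in; nothing more can be done
None
```

I stood the red speaker on the ring and let go, then slid the keeper up until the speaker touched both posts with the pad pressed in about 4–5 mm, released it, and handed the job in at about 17 s; the mug, mouse and earbud case were not touched.

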